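Throw the lever inside a paddle-latched control box

ROBOT

A 7-joint arm with a two-finger parallel gripper is mounted at the origin on a cart in front of the work surface, level with it; the furniture and walls round the work are solid. World frame = base frame: x ahead of the robot, y to its left, z up, the work surface at z = 0. Lengths are in m, angles in rad, forces in N, time in s.
With the tool pointing down it reaches from about 0.35 to 0.9 m from the base axis. Payload 8.1 kg.
Tool frame: the origin (TCP) lies on the centre line of the jaws, within the pads' length; the fingertips stand arm.tips_ahead ahead of it and the grasp point (between the pads) lies 8 mm behind it (arm.tips_ahead is the distance from the TCP to the fingertips, in m); z points along the fingers, y is the direction in which the jaws open and shut (so a half turn about z gives the same grasp; the last joint's range is limited). The gripper opens to 92 mm and grips with 3 to 60 N. Pads are 19 mm wide; open, the fingers measure 130 mm over their backs; the gripper's body (75 mm by 190 mm) begins 47 mm behind the grasp point.
Start: joints at [1.19, 0.434, 0.025, 1.573, -0.012, 1.134, -0.075], TCP at [0.171, -0.601, 0.238] pointing down, gripper open.
Joint ranges: [-2.62, 2.62], [-0.44, 2.09], [-1.27, 1.32], [0.08, 2.57], [-1.32, 4.46], [0.12, 2], [-2.74, 2.74]. Speed limits (rad/s): [2.22, 2.22, 3.01, 3.01, 3.14, 3.14, 3.14].

INTERFACE

Orientations are given as a rotation vector (axis times angle).
In Python, from cell import arm gives the robot as it stands. The module is installed in compiled form; this text tells all that it offers.
- The arm moves only by the tool jog_arm, never from a script. Its argument "moves" is a list of rows, each an object with "twist": the turn, a rotation vector about the tool's x, y, z in units of 10 degrees (1.0 is 10 degrees), a list of three; "xyz": the shift along the tool's x, y, z in units of 60 mm (1.0 is 60 mm), a list of three; "grip": the closure, from -1 (fully open) to 1 (shut). A call has 1 to 5 rows; each row is the pose to reach, as a shift and turn from the pose commanded when the call began, along the tool's axes at that moment; what a row does not reach only later rows make up. A row lasts 1/8 s, in which the tool goes at most 62.5 mm and 10.7 degrees, less where a joint would pass 70% of its speed; a pose out of reach is approached as far as the arm can. A call with a gripper value outside its range is refused whole. The fingers move at their own pace and stop on an object; "force" is the grip in N (left out, the last holds). Time passes only in rows, so rows that repeat a pose let the fingers close. It gives the time, the measured TCP pose, the force and the opening at its end, in the units of the state.
- arm.observe(): the state, without advancing time (a new reading comes with each control period).
- arm.get_image(name): name is "scene" or "side" or "wrist"; returns the picture (384x512x3 uint8, blue, green, red); there is no depth.
- arm.camera_params(name): a dict with "mtx" (3x3 intrinsics, pixels), "k1" (the pictures are not rectified: a ray, as slopes to the right and down, at radius r is drawn at 1 + k1 r^2 times it, then the intrinsics apply), "T" (4x4, takes a point from camera to world coordinates); the wrist camera has in their place "T_tool_cam" (4x4, takes a point from camera to tool coordinates, whose origin is the TCP and whose axes are the flange's). Camera axes: x right, y down, z forward; pixel columns grow to the right and rows downward; lengths in m; the calibration is good to about 2 mm. A picture is of the moment at which its call begins: read the wrist's pose just before it. camera_params takes no time and is no camera call.
- arm.sign_off(): hands the job in, once; it reports no verdict.
The state is a dict: "clock": time; "joints": joint angles; "dq": joint speeds; "joint_efforts": joint torques, N m; "position": TCP position; "ee_rot": TCP orientation; "force": force on the tool from outside, world axes, zero at the start; "ft_torque": the same for the moment, N m; "width": opening from 0.0 (shut) to 1.0 (fully open).
Only numpy, scipy, OpenCV 4.12 (cv2) and the standard library are available. Lean on these libraries where they do the work, as an engineer would, in place of code of your own. Each camera call takes 0.05 s, during which the arm holds its last target. There are 200 camera calls.

TASK

The grey steel control box on the bench hides a lever under its hinged cover. Lift the paddle handle at the front of the cover to release its latch and swing the cover up until it is fully open; then lift the collar on the lever, bring the lever over from its rear position fully to its front position, and let the collar drop back down. Leave the cover open and leave the other things on the bench where they are.

Things in the scene. Friction and masses are not known exactly. Their poses are not given: they have to be found in the camera images.
- control_box: grey steel box fixed to the bench, 160 mm deep (its x), 200 mm wide (its y), walls 4 mm, rim 75 mm high; flat top of the shut cover at 110 mm. Origin: centre of its underside, on the bench. Its x points from the front (paddle side, facing the robot) to the rear (hinge side), y to the left seen from the robot, z up
- cover_hinge (a point): middle of the cover's hinge line, on the rear rim: box frame (80, 0, 75) mm; the line runs along the box's y. The frame turns with the cover; shut, it is parallel to the box's. The cover is a 35 mm deep shell above this line, 164 mm from front to rear, 204 mm wide
- cover (a joint): angle of the cover, rad: 0 shut, 1.6 fully open against its stop (just past upright). Stiff hinge: it stays at any angle; swinging it takes about 4 to 6 N at its front edge. While the pawl holds, it moves under 0.05 rad
- paddle_grip (a point): where to take the paddle: a steel plate 85 mm long (its x), 44 mm wide (y), 7 mm thick, the front 20 mm 12 mm thick. This point: mid-thickness, 11 mm from its front tip, 22 mm ahead of the cover's front face, shut 122 mm over the bench; free all round. Its pivot is 74 mm behind this point, parallel to the cover's hinge: shut, 110 mm ahead of and 47 mm above that. Frame turns with it
- paddle (a joint): angle by which the paddle's front end is lifted off the cover, rad: 0 down, 0.5 at its stop; it turns the same way as the cover opens. A light spring (1 to 3 N at the front end) returns it. The hidden pawl is clear from 0.35 on; pulling on upward by the paddle then swings the cover
- lever_stand: steel stand fixed on the box's inner floor (9 mm above the bench), parallel to the box (x to the rear, y left). Origin: centre of its underside. Lever pivot, along y, 14 mm above it. Two gate plates stand 6 to 11 mm either side of the middle; their middle tooth, 14 mm long (x), rises to 51 mm above the origin and stops the collar's cross pin
- lever (a joint): lever angle, rad: 0 fully rear (leaning 0.42 rad from upright to the rear), 0.42 upright, 0.84 fully front. Light friction: it stays where left. With the collar down the gate tooth blocks it between about 0.12 and 0.72
- collar_grip (a point): centre of the collar, a grooved steel ring 30 mm across and 21 mm high that slides on the lever; collar down, 46.5 mm from the pivot along the lever. Above it is a black knob, 24 mm across, its top 92 mm from the pivot. Under it a cross pin, 6 mm thick, 26 mm long (y), 34 mm from the pivot. z points up along the lever, y along the pivot, x to the rear
- collar (a joint): lift of the collar along the lever, m: 0 down, 0.014 fully up. A spring of about 2 N (down) to 4 N (up) returns it. It must be lifted about 0.010 to pass the tooth
- sanding_block: brown sanding block, 64x112x28 mm, loose, bystander; origin at the centre of its underside
- nail_jar: glass jar with a lid, 62 mm diameter, 85 mm high, loose, bystander; origin at the centre of its underside
- offcut: hardwood offcut, 42x70x20 mm, loose, bystander; origin at the centre of its underside

How it is judged:
By the outcome, as a careful person would: the job done as asked, in the order asked, and still so for the second after the job is handed in, with the robot touching nothing.
It also fails if it takes over 53 s, if anything falls off the work surface, if the arm or the gripper's body presses on something with over 40 N, if the wrist force passes 120 N, or if a joint passes its speed limit or range.

## Working session

There is one attempt and no reset: what is moved stays moved. The work goes in short steps, Python scripts to look and compute and a tool call to move; the robot and the scene stay as the last step left them, time stands still between calls to the robot, and variables do not carry over. Pictures are saved under pics/ and viewed, about 8 in all and at most 12, crops included, and the job is handed in when it is done.

Besides the shell and the picture viewer there is one more tool, called by a JSON object that holds its "method" and its "body". jog_arm: Moves the arm, as the interface text tells. Its arguments: {"type":"object","properties":{"moves":{"type":"array","items":{"type":"object","properties":{"twist":{"type":"array","items":{"type":"number"}},"xyz":{"type":"array","items":{"type":"number"}},"grip":{"type":"number"}}}},"force":{"type":"number"}},"required":["moves"]}

```bash
mkdir -p pics
python3 - <<'E'
from cell import arm
import cv2,numpy as np
for n in("scene","side"):
    cv2.imwrite(f"pics/{n}0.png",cv2.resize(arm.get_image(n),(800,600)))
    p=arm.camera_params(n);print(n,p["mtx"].tolist(),p["k1"],np.round(p["T"],4).tolist())
p=arm.camera_params("wrist");print(p)
print(arm.observe(),arm.tips_ahead)
E
```

```text
scene [[491.32839622906465, 0.0, 248.7706802335219], [0.0, 491.32839622906465, 190.56979514527688], [0.0, 0.0, 1.0]] -0.09553781130970875 [[-0.8511, -0.3703, 0.3721, 0.1321], [-0.5248, 0.5855, -0.6178, 0.909], [0.0109, -0.7211, -0.6927, 0.7623], [0.0, 0.0, 0.0, 1.0]]
side [[365.86919267382376, 0.0, 249.1731381001137], [0.0, 365.86919267382376, 200.72363683204847], [0.0, 0.0, 1.0]] -0.014716350185462126 [[0.9863, -0.084, 0.1423, 0.3822], [-0.1636, -0.6184, 0.7686, -0.4017], [0.0234, -0.7813, -0.6237, 0.6721], [0.0, 0.0, 0.0, 1.0]]
{'mtx': array([[293.91931641,   0.        , 251.86382486],
       [  0.        , 293.91931641, 193.51700572],
       [  0.        ,   0.        ,   1.        ]]), 'k1': 0.021223975887374555, 'T_tool_cam': array([[ 3.90602235e-04, -9.64292024e-01, -2.64840972e-01,
         7.17237676e-02],
       [ 9.99999924e-01,  3.82022721e-04,  8.39022105e-05,
         9.54686530e-04],
       [ 2.02690362e-05, -2.64840984e-01,  9.64292099e-01,
        -1.46253865e-01],
       [ 0.00000000e+00,  0.00000000e+00,  0.00000000e+00,
         1.00000000e+00]])}
{'clock': 0.1, 'joints': array([ 1.19040144,  0.4351271 ,  0.02500584,  1.57401923, -0.01160009,
        1.13395715, -0.07509476]), 'dq': array([-0.00089682, -0.00126548, -0.00048446, -0.00243686,  0.00053569,
       -0.00125603,  0.00088725]), 'joint_efforts': array([ 3.05832858e-03, -6.69126678e+01,  9.87947322e-01, -3.15143788e+01,
       -6.05167053e-02,  3.73830507e-02,  6.35332572e-05]), 'position': array([ 0.1712111 , -0.60064038,  0.237035  ]), 'ee_rot': array([-3.11004325e+00, -4.34628256e-01,  5.09892469e-04]), 'force': array([ 1.34997206, -0.11406315, -0.14131441]), 'ft_torque': array([ 0.02345864, -0.00488574,  0.01831909]), 'width': 1.0019777005827455} 0.011
```

View pics/scene0.png

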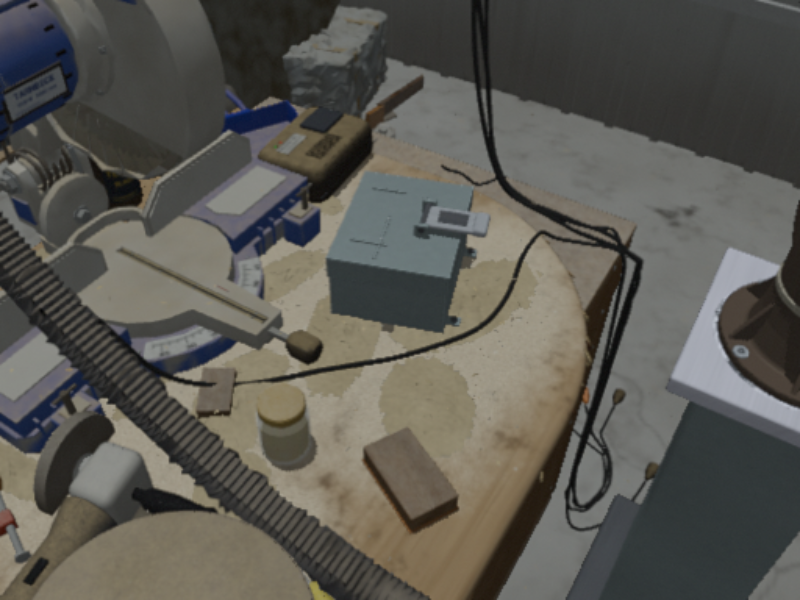

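View pics/side0.png

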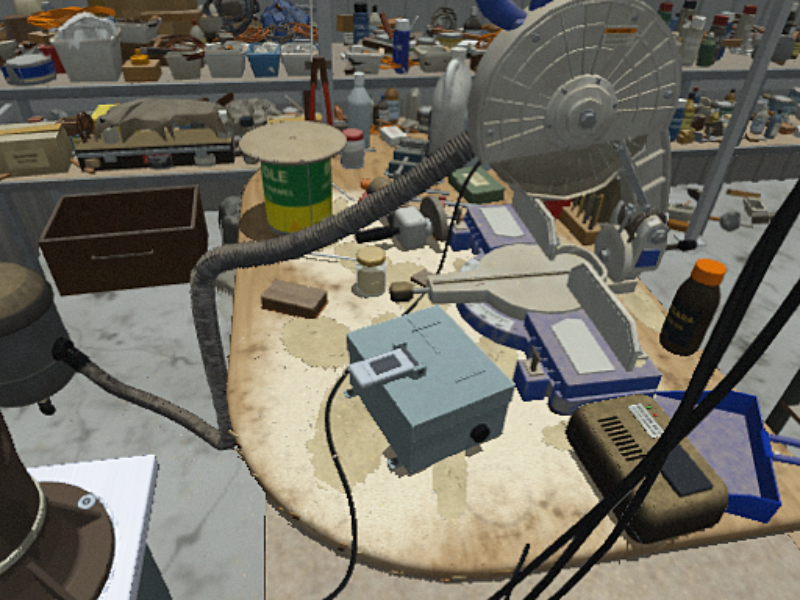

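Both views show the box with its paddle facing the robot. In the side view the paddle tip is near (355,372). I'll enlarge to get the corners.

Run:
```python
import cv2,numpy as np
from cell import arm
a=arm.get_image("scene")[105:215,200:330]; b=arm.get_image("side")[190:310,215:335]
a=cv2.resize(a,None,fx=3,fy=3,interpolation=cv2.INTER_CUBIC);b=cv2.resize(b,None,fx=3.3,fy=3.3,interpolation=cv2.INTER_CUBIC)
c=np.zeros((400,790,3),np.uint8);c[:330,:390]=a;c[:396,394:790]=b
cv2.imwrite("pics/c1.png",c)
```

```text
(no output)
```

View pics/c1.png

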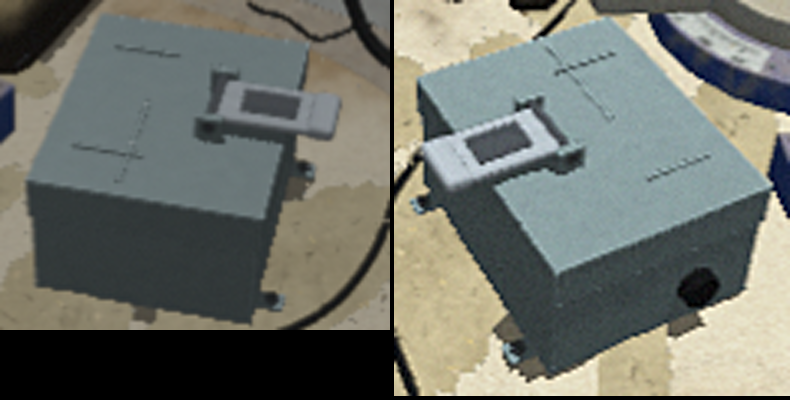

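The crop gives cover corners in the scene half at (103,14), (309,44), (265,219) and (28,183), and in the side half at (418,75), (612,18), (771,187) and (557,273). I'll fit the box pose to these.

```bash
cat > h.py <<'E'
import numpy as np, cv2
from cell import arm
from scipy.spatial.transform import Rotation as R
from scipy.optimize import least_squares
P={n:arm.camera_params(n) for n in("scene","side")}
def proj(p,P_,T=None):
    T=P_["T"] if T is None else T
    q=(np.atleast_2d(p)-T[:3,3])@T[:3,:3]; s=q[:,:2]/q[:,2:]
    s=s*(1+P_["k1"]*(s**2).sum(1,keepdims=True)); m=P_["mtx"]
    return s*[m[0,0],m[1,1]]+m[:2,2]
def box2w(b,p): # b=x,y,yaw
    return np.atleast_2d(p)@R.from_euler("z",b[2]).as_matrix().T+[b[0],b[1],0]
def wristT(st):
    T=np.eye(4);T[:3,:3]=R.from_rotvec(st["ee_rot"]).as_matrix();T[:3,3]=st["position"]
    return T@arm.camera_params("wrist")["T_tool_cam"]
def rel(st,p,Rt): # shift & twist in jog units to reach world pose
    R0=R.from_rotvec(st["ee_rot"])
    return np.round(R0.inv().apply(np.array(p)-st["position"])/.06,2),np.round(np.degrees((R0.inv()*Rt).as_rotvec())/10,2)
E
python3 - <<'E'
from h import *
C=np.array([[80,-102,110],[-84,-102,110],[-84,102,110],[80,102,110]])/1000
sc=np.array([[103,14],[309,44],[265,219],[28,183]])/3+[200,105]-.33
sd=(np.array([[771,187],[557,273],[418,75],[612,18]])-[394,0])/3.3+[215,190]-.35
sc_b=np.array([[250,322],[37,287]])/3+[200,105]-.33; 
def f(v):
    b=v[:3]
    w=box2w(b,C)
    return np.r_[proj(w,P["scene"])-sc,proj(w,P["side"])-sd].ravel()
s=least_squares(f,[.6,0,0]);print(s.x,np.round(s.fun.reshape(-1,2),1))
b=s.x
pt=np.array([[-115,y,128] for y in(-22,22)])/1000
for n in P: print(n,proj(box2w(b,pt),P[n]))
print("tip obs scene",np.array([[340,97],[333,138]])/3+[200,105], "side",(np.array([[440,188],[420,150]])-[394,0])/3.3+[215,190])
print(box2w(b,[-.105,0,.122]))
E
```

```text
[0.54833973 0.18482684 0.32148903] [[-0.7 -0.4]
 [ 0.6 -0.3]
 [-0.2  0.1]
 [-1.  -1. ]
 [ 0.8 -0.1]
 [-0.6  0.5]
 [-1.2  0.4]
 [-0.7 -1. ]]
scene [[312.81595744 135.65994522]
 [309.92560386 148.32844839]]
side [[231.65075124 245.48362178]
 [222.75495533 232.29034434]]
tip obs scene [[313.33333333 137.33333333]
 [311.         151.        ]] side [[228.93939394 246.96969697]
 [222.87878788 235.45454545]]
[[0.4487193  0.15164898 0.122     ]]
```

```bash
cat >> h.py <<'E'
B=np.array([.5483,.1848,.3215])
def tool(alpha,b=B): return R.from_euler("z",b[2])*R.from_euler("y",-alpha)*R.from_euler("x",np.pi)
def plan(wps,p0,R0,rows=5):
    """wps: list of (world p, Rot); prints jog rows per call of up to 5; commanded pose chained from (p0,R0) after rounding"""
    for i in range(0,len(wps),rows):
        out=[]
        for p,Rt in wps[i:i+rows]:
            x=np.round(R0.inv().apply(np.array(p)-p0)/.06,2);t=np.round(np.degrees((R0.inv()*Rt).as_rotvec())/10,2)
            out.append((t.tolist(),x.tolist()))
        p0=p0+R0.apply(x*.06);R0=R0*R.from_rotvec(np.radians(t*10))
        print("call");[print("  twist",a,"xyz",c) for a,c in out]
    return p0,R0
E
python3 - <<'E'
from h import *
st=arm.observe();T=tool(np.radians(15))
g=box2w(B,[-.105,0,.122])[0]
w=[np.array([.33,-.40,.30]),np.array([.46,-.13,.28]),g+[0,0,.10]]
plan([(p,T) for p in w],st["position"],R.from_rotvec(st["ee_rot"]),1)
E
```

```text
call
  twist [0.03, 1.5, -0.25] xyz [3.46, -2.49, -1.04]
call
  twist [-0.0, 0.0, -0.0] xyz [3.28, -3.59, 1.22]
call
  twist [-0.0, 0.0, -0.0] xyz [1.0, -4.51, 1.27]
```

{"method": "jog_arm", "body": {"moves": [{"twist": [0.03,1.5,-0.25],"xyz": [3.46,-2.49,-1.04],"grip": -1},{"twist": [0.03,1.5,-0.25],"xyz": [3.46,-2.49,-1.04],"grip": -1},{"twist": [0.03,1.5,-0.25],"xyz": [3.46,-2.49,-1.04],"grip": -1},{"twist": [0.03,1.5,-0.25],"xyz": [3.46,-2.49,-1.04],"grip": -1},{"twist": [0.03,1.5,-0.25],"xyz": [3.46,-2.49,-1.04],"grip": -1}]}}

```text
clock: 0.82
position: [0.333, -0.3969, 0.3015]
ee_rot: [-3.033, -0.502, -0.402]
force: [-0.8, -0.7, -0.5]
width: 1.002
```

{"method": "jog_arm", "body": {"moves": [{"twist": [0,0,0],"xyz": [3.28,-3.59,1.22],"grip": -1},{"twist": [0,0,0],"xyz": [3.28,-3.59,1.22],"grip": -1},{"twist": [0,0,0],"xyz": [3.28,-3.59,1.22],"grip": -1},{"twist": [0,0,0],"xyz": [3.28,-3.59,1.22],"grip": -1},{"twist": [0,0,0],"xyz": [3.28,-3.59,1.22],"grip": -1}]}}

```text
clock: 1.45
position: [0.4608, -0.1285, 0.2801]
ee_rot: [-3.035, -0.492, -0.4]
force: [0.7, -1.2, -0.3]
width: 0.997
```

{"method": "jog_arm", "body": {"moves": [{"twist": [0,0,0],"xyz": [1.0,-4.51,1.27],"grip": -1},{"twist": [0,0,0],"xyz": [1.0,-4.51,1.27],"grip": -1},{"twist": [0,0,0],"xyz": [1.0,-4.51,1.27],"grip": -1},{"twist": [0,0,0],"xyz": [1.0,-4.51,1.27],"grip": -1},{"twist": [0,0,0],"xyz": [1.0,-4.51,1.27],"grip": -1}]}}

```text
clock: 2.08
position: [0.4482, 0.1534, 0.2216]
ee_rot: [-3.034, -0.495, -0.4]
force: [0.8, -1.0, 0.1]
width: 0.997
```

Run:
```python
from h import *
st=arm.observe();im=arm.get_image("wrist");print(st["position"],st["ee_rot"],st["joints"])
k=1.5625
im=cv2.resize(im,(800,600))
pts=np.array([[-.115,-.022,.128],[-.115,.022,.128],[-.03,-.022,.1255],[-.03,.022,.1255],[-.084,-.102,.11],[-.084,.102,.11]])
for u in proj(box2w(B,pts),arm.camera_params("wrist"),wristT(st))*k: print(u.round(1)); cv2.circle(im,tuple(int(v) for v in u.round()),3,(0,0,255),1)
cv2.imwrite("pics/w1.png",im)
```

```text
[0.44818859 0.15340578 0.22164763] [-3.03375461 -0.49464291 -0.39989508] [ 0.19020989  0.12988664 -0.7104957   2.11311029  0.20995747  0.68124689
 -1.89954932]
[434.9 374.5]
[355.2 374.3]
[434.9 221.1]
[355.8 220.9]
[568.2 317.4]
[221.9 316.7]
```

View pics/w1.png

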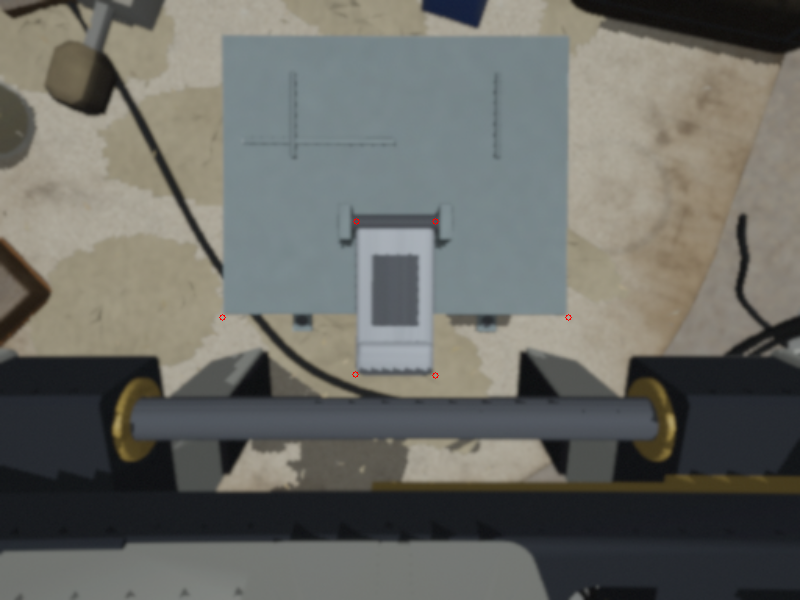

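The wrist view confirms the fit. The paddle spans (356–434, tip row 373), within about 2 px of the prediction. Next I descend and grip its sides.

```bash
cat >> h.py <<'E'
def grip_pt(th,ph):
    ry=lambda a,v:R.from_euler("y",a).apply(v)
    return np.array([.08,0,.075])+ry(th,np.array([-.110,0,.047])+ry(ph,[-.075,0,0]))
def pose(th,ph,al,d=.003):
    Rt=tool(al); return box2w(B,grip_pt(th,ph))[0]+Rt.apply([0,0,d]),Rt
E
python3 - <<'E'
from h import *
st=arm.observe();a=np.radians(15)
p,r=plan([pose(0,0,a)],st["position"],R.from_rotvec(st["ee_rot"]))
W=[pose(0,f,a) for f in(.1,.22,.34,.45,.53)]
for i in range(1,21):
    th=1.6*i/20; W.append(pose(th,.53,np.radians(15-25*i/20)))
plan(W,p,r); print(W[-1][0])
E
```

```text
call
  twist [-0.02, -0.01, 0.02] xyz [-0.45, 0.1, 1.65]
call
  twist [0.0, 0.0, 0.0] xyz [0.04, -0.0, -0.12]
  twist [0.0, 0.0, 0.0] xyz [0.1, -0.0, -0.26]
  twist [0.0, 0.0, 0.0] xyz [0.18, -0.0, -0.39]
  twist [0.0, 0.0, 0.0] xyz [0.26, -0.0, -0.5]
  twist [0.0, 0.0, 0.0] xyz [0.33, -0.0, -0.57]
call
  twist [0.0, -0.12, 0.0] xyz [0.18, 0.0, -0.19]
  twist [0.0, -0.25, 0.0] xyz [0.37, 0.0, -0.36]
  twist [0.0, -0.37, 0.0] xyz [0.57, 0.0, -0.52]
  twist [0.0, -0.5, 0.0] xyz [0.79, 0.0, -0.66]
  twist [0.0, -0.62, 0.0] xyz [1.02, 0.0, -0.79]
call
  twist [0.0, -0.13, 0.0] xyz [0.22, 0.0, -0.13]
  twist [0.0, -0.25, 0.0] xyz [0.45, 0.0, -0.24]
  twist [0.0, -0.38, 0.0] xyz [0.69, 0.0, -0.33]
  twist [0.0, -0.5, 0.0] xyz [0.94, 0.0, -0.4]
  twist [0.0, -0.63, 0.0] xyz [1.19, 0.0, -0.46]
call
  twist [0.0, -0.12, 0.0] xyz [0.25, 0.0, -0.06]
  twist [0.0, -0.25, 0.0] xyz [0.51, 0.0, -0.1]
  twist [0.0, -0.37, 0.0] xyz [0.77, 0.0, -0.12]
  twist [0.0, -0.5, 0.0] xyz [1.02, 0.0, -0.12]
  twist [0.0, -0.62, 0.0] xyz [1.28, 0.0, -0.09]
call
  twist [0.0, -0.13, 0.0] xyz [0.26, 0.0, 0.01]
  twist [0.0, -0.25, 0.0] xyz [0.51, 0.0, 0.05]
  twist [0.0, -0.38, 0.0] xyz [0.76, 0.0, 0.1]
  twist [0.0, -0.5, 0.0] xyz [1.01, 0.0, 0.18]
  twist [0.0, -0.63, 0.0] xyz [1.25, 0.0, 0.27]
[0.70907664 0.23834746 0.24420213]
```

{"method": "jog_arm", "body": {"moves": [{"twist": [0,0,0],"xyz": [-0.2,0.1,0.7],"grip": -1},{"twist": [0,0,0],"xyz": [-0.45,0.1,1.3],"grip": -1},{"twist": [0,0,0],"xyz": [-0.45,0.1,1.65],"grip": -1},{"twist": [0,0,0],"xyz": [-0.45,0.1,1.65],"grip": 1},{"twist": [0,0,0],"xyz": [-0.45,0.1,1.65],"grip": 1}], "force": 30}}

```text
clock: 2.75
position: [0.4505, 0.1452, 0.1201]
ee_rot: [-3.035, -0.492, -0.401]
force: [0.7, -0.2, 0.8]
width: 0.832
```

{"method": "jog_arm", "body": {"moves": [{"twist": [0,0,0],"xyz": [0,0,0],"grip": 1},{"twist": [0,0,0],"xyz": [0,0,0],"grip": 1},{"twist": [0,0,0],"xyz": [0,0,0],"grip": 1}]}}

```text
clock: 3.12
position: [0.4489, 0.1507, 0.1203]
ee_rot: [-3.026, -0.5, -0.402]
force: [-14.2, 28.8, -0.6]
width: 0.506
```

{"method": "jog_arm", "body": {"moves": [{"twist": [0,0,0],"xyz": [0,-0.09,0],"grip": 1},{"twist": [0,0,0],"xyz": [0,-0.09,0],"grip": 1},{"twist": [0,0,0],"xyz": [0,-0.09,0],"grip": 1}]}}

```text
clock: 3.5
position: [0.4482, 0.1527, 0.1201]
ee_rot: [-3.031, -0.496, -0.402]
force: [-4.3, 9.3, 1.2]
width: 0.476
```

Run:
```python
from h import *
for i in range(3):
    st=arm.observe();print(st["position"],st["ee_rot"],st["force"],st["width"],st["ft_torque"])
    im=arm.get_image("wrist")
print((R.from_rotvec(st["ee_rot"]).as_matrix()-tool(np.radians(15)).as_matrix()).round(3))
```

```text
[0.4481659  0.15269616 0.12011237] [-3.03103583 -0.49562932 -0.40202628] [-4.32959978  9.31881454  1.21320051] 0.4761254920886783 [2.08771023 1.23827325 0.63408754]
[0.44819469 0.15272296 0.12013697] [-3.03098378 -0.49560478 -0.40209738] [-4.29649738  8.48267835  1.57727295] 0.47331407731108516 [2.10359004 1.21494625 0.67052001]
[0.44817492 0.15271344 0.12012017] [-3.03100884 -0.49562982 -0.40201232] [-4.01293416  9.0195126   1.29202969] 0.4735327127483551 [2.06577429 1.18752448 0.70332886]
[[-0.001  0.003  0.001]
 [ 0.002  0.001  0.003]
 [ 0.002 -0.002  0.001]]
```

{"method": "jog_arm", "body": {"moves": [{"twist": [0,0,0],"xyz": [0.04,-0.03,-0.12],"grip": 1},{"twist": [0,0,0],"xyz": [0.1,-0.03,-0.26],"grip": 1},{"twist": [0,0,0],"xyz": [0.18,-0.03,-0.39],"grip": 1},{"twist": [0,0,0],"xyz": [0.26,-0.03,-0.5],"grip": 1},{"twist": [0,0,0],"xyz": [0.33,-0.03,-0.57],"grip": 1}]}}

```text
clock: 4.28
position: [0.4564, 0.1555, 0.1576]
ee_rot: [-3.035, -0.493, -0.397]
force: [-3.2, 5.0, -6.3]
width: 0.477
```

{"method": "jog_arm", "body": {"moves": [{"twist": [0,-0.12,0],"xyz": [0.18,0,-0.19],"grip": 1},{"twist": [0,-0.25,0],"xyz": [0.37,0,-0.36],"grip": 1},{"twist": [0,-0.37,0],"xyz": [0.57,0,-0.52],"grip": 1},{"twist": [0,-0.5,0],"xyz": [0.79,0,-0.66],"grip": 1},{"twist": [0,-0.62,0],"xyz": [1.02,0,-0.79],"grip": 1}]}}

```text
clock: 4.9
position: [0.4997, 0.1699, 0.2188]
ee_rot: [-3.069, -0.499, -0.228]
force: [-3.4, 4.1, -6.4]
width: 0.474
```

Run:
```python
from h import *
st=arm.observe();print(st["position"],pose(.4,.53,np.radians(8.75))[0],st["force"],st["width"])
a=cv2.resize(arm.get_image("side")[130:330,180:380],(500,500))
cv2.imwrite("pics/s2.png",a)
```

```text
[0.49968554 0.16994959 0.21879261] [0.50333319 0.16982358 0.2182823 ] [-3.4068381   4.0888438  -6.36251696] 0.4740878342079313
```

View pics/s2.png

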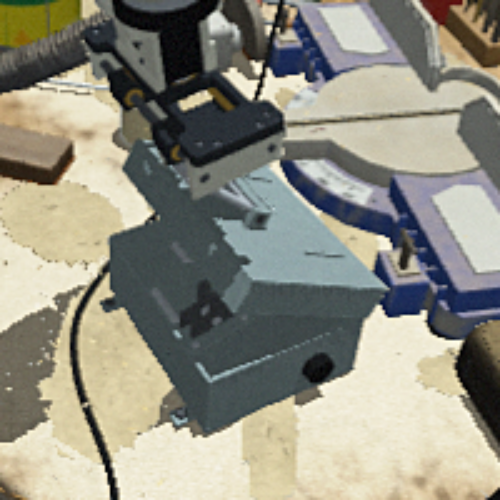

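The cover is opening: its front edge is up about 0.4 rad and the lever stand is visible at (205,310). I'll continue the arc.

{"method": "jog_arm", "body": {"moves": [{"twist": [0,-0.13,0],"xyz": [0.22,0,-0.13],"grip": 1},{"twist": [0,-0.25,0],"xyz": [0.45,0,-0.24],"grip": 1},{"twist": [0,-0.38,0],"xyz": [0.69,0,-0.33],"grip": 1},{"twist": [0,-0.5,0],"xyz": [0.94,0,-0.4],"grip": 1},{"twist": [0,-0.63,0],"xyz": [1.19,0,-0.46],"grip": 1}]}}

```text
clock: 5.58
position: [0.5631, 0.1911, 0.2572]
ee_rot: [-3.094, -0.503, -0.06]
force: [-4.4, 3.1, -3.8]
width: 0.476
```

{"method": "jog_arm", "body": {"moves": [{"twist": [0,-0.12,0],"xyz": [0.25,0,-0.06],"grip": 1},{"twist": [0,-0.25,0],"xyz": [0.51,0,-0.1],"grip": 1},{"twist": [0,-0.37,0],"xyz": [0.77,0,-0.12],"grip": 1},{"twist": [0,-0.5,0],"xyz": [1.02,0,-0.12],"grip": 1},{"twist": [0,-0.62,0],"xyz": [1.28,0,-0.09],"grip": 1}]}}

```text
clock: 6.2
position: [0.6364, 0.2155, 0.2666]
ee_rot: [3.089, 0.502, -0.105]
force: [-3.7, 2.0, 3.9]
width: 0.476
```

Run:
```python
from h import *
st=arm.observe();print(st["position"],pose(1.2,.53,np.radians(-3.75))[0],st["force"],st["width"],st["joints"].round(2))
```

```text
[0.63640379 0.21548006 0.26659965] [0.63903981 0.21502134 0.26561308] [-3.71261986  2.04342496  3.89901353] 0.4764853442720615 [-0.06  0.61 -0.61  1.29  0.32  1.4  -1.9 ]
```

{"method": "jog_arm", "body": {"moves": [{"twist": [0,-0.13,0],"xyz": [0.26,0,0.01],"grip": 1},{"twist": [0,-0.25,0],"xyz": [0.51,0,0.05],"grip": 1},{"twist": [0,-0.38,0],"xyz": [0.76,0,0.1],"grip": 1},{"twist": [0,-0.5,0],"xyz": [1.01,0,0.18],"grip": 1},{"twist": [0,-0.63,0],"xyz": [1.25,0,0.27],"grip": 1}]}}

```text
clock: 6.82
position: [0.7078, 0.2392, 0.2481]
ee_rot: [3.064, 0.497, -0.266]
force: [-1.1, 1.6, 10.6]
width: 0.473
```

{"method": "jog_arm", "body": {"moves": [{"twist": [0,0,0],"xyz": [0.08,0,0.05],"grip": 1},{"twist": [0,0,0],"xyz": [0.12,0,0.08],"grip": 1},{"twist": [0,0,0],"xyz": [0.12,0,0.08],"grip": 1}]}}

```text
clock: 7.2
position: [0.7144, 0.2414, 0.2429]
ee_rot: [3.066, 0.497, -0.261]
force: [2.4, 3.3, 12.9]
width: 0.473
```

Run:
```python
from h import *
st=arm.observe();print(st["position"],pose(1.6,.5,np.radians(-10))[0],st["force"],st["width"],st["joints"].round(2))
```

```text
[0.71443402 0.24143296 0.24286656] [0.70725038 0.23773921 0.245367  ] [ 2.44878957  3.32926523 12.94958332] 0.4733447683591375 [-0.17  0.83 -0.55  0.93  0.35  1.63 -1.85]
```

{"method": "jog_arm", "body": {"moves": [{"twist": [0,0,0],"xyz": [0,0,0],"grip": -1},{"twist": [0,0,0],"xyz": [0,0,0],"grip": -1},{"twist": [0,0,0],"xyz": [0,0,0],"grip": -1},{"twist": [0,0,0],"xyz": [0,0,-1.0],"grip": -1},{"twist": [0,0,0],"xyz": [0,0,-2.0],"grip": -1}]}}

```text
clock: 7.82
position: [0.7328, 0.2463, 0.3582]
ee_rot: [3.061, 0.496, -0.271]
force: [1.1, 1.6, 1.3]
width: 0.964
```

Run:
```python
from h import *
st=arm.observe();print(st["position"],st["force"],st["width"])
p=box2w(B,[-.05,0,.30])[0]
p1=box2w(B,[.05,0,.36])[0]
plan([(p1,tool(0)),(p,tool(0))],st["position"],R.from_rotvec(st["ee_rot"]),2)
```

```text
[0.73284    0.24631151 0.35821218] [1.13397685 1.61220874 1.29337849] 0.9642640430126711
call
  twist [0.01, 1.01, -0.0] xyz [-2.38, 0.0, 0.39]
  twist [0.01, 1.01, -0.0] xyz [-3.84, 0.0, 1.67]
```

{"method": "jog_arm", "body": {"moves": [{"twist": [0,1.0,0],"xyz": [-1.0,0,0.1],"grip": -1},{"twist": [0,1.0,0],"xyz": [-2.0,0,0.3],"grip": -1},{"twist": [0,1.0,0],"xyz": [-2.9,0,0.8],"grip": -1},{"twist": [0,1.0,0],"xyz": [-3.84,0,1.67],"grip": -1},{"twist": [0,1.0,0],"xyz": [-3.84,0,1.67],"grip": -1}]}}

```text
clock: 8.45
position: [0.4992, 0.169, 0.298]
ee_rot: [3.1, 0.502, 0.0]
force: [0.2, -0.8, 0.2]
width: 1.0
```

Run:
```python
from h import *
arm.get_image("side")
st=arm.observe();w=arm.get_image("wrist");s=arm.get_image("scene");d=arm.get_image("side")
print(st["position"],st["ee_rot"],st["clock"])
np.save("w.npy",wristT(st)); cv2.imwrite("w2raw.png",w);cv2.imwrite("s2raw.png",s);cv2.imwrite("d2raw.png",d)
c=np.zeros((600,800,3),np.uint8)
c[:300,:400]=cv2.resize(s[60:225,160:380],(400,300)); c[300:,:400]=cv2.resize(d[130:325,180:440],(400,300))
c[:,400:]=cv2.resize(w[0:384,128:384],(400,600),interpolation=cv2.INTER_CUBIC)
cv2.imwrite("pics/c2.png",c)
```

```text
[0.48794478 0.16501418 0.29133555] [ 3.09202777  0.50637228 -0.02469031] 8.5
```

View pics/c2.png

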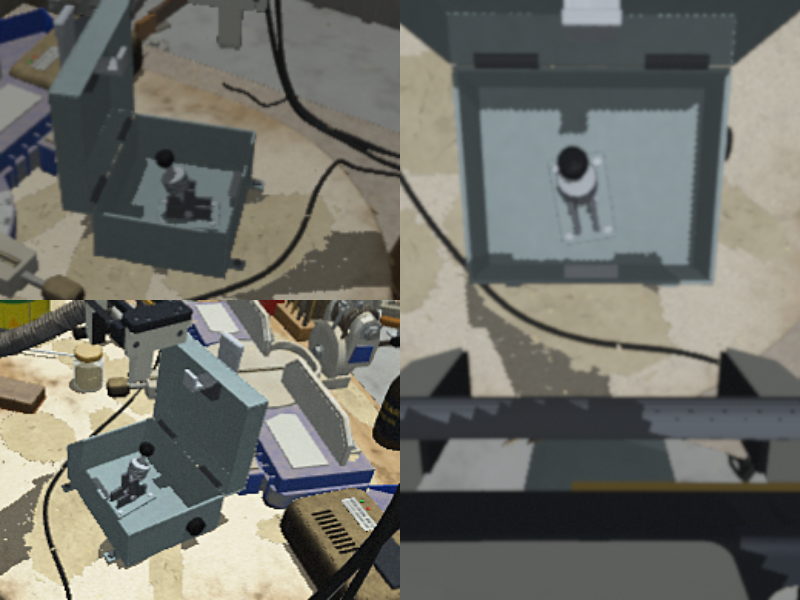

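The cover is open, standing upright in all views. The lever leans to the rear, with its knob at (573,160) in the wrist crop. I'll take a closer crop for the lever geometry.

Run:
```python
from h import *
for i in range(2):
    st=arm.observe();w=arm.get_image("wrist"); print(st["position"],st["ee_rot"])
T=wristT(st);np.save("w.npy",T)
s=cv2.imread("s2raw.png");d=cv2.imread("d2raw.png")
W=arm.camera_params("wrist")
Z=np.array([[80,100,75],[80,-100,75],[-80,-100,75],[-80,100,75]])/1000
print("wrist rim",proj(box2w(B,Z),W,T).round(1).tolist())
u=proj(box2w(B,[0,0,.06]),W,T)[0].round().astype(int);v=proj(box2w(B,[0,0,.05]),P["scene"])[0].round().astype(int);q=proj(box2w(B,[0,0,.05]),P["side"])[0].round().astype(int)
c=np.zeros((600,800,3),np.uint8)
def crop(im,c,hw,hh):return im[c[1]-hh:c[1]+hh,c[0]-hw:c[0]+hw]
c[:,:480]=cv2.resize(crop(w,u,48,60),(480,600),interpolation=cv2.INTER_CUBIC)
c[:300,480:]=cv2.resize(crop(s,v,32,30),(320,300),interpolation=cv2.INTER_CUBIC)
c[300:,480:]=cv2.resize(crop(d,q,32,30),(320,300),interpolation=cv2.INTER_CUBIC)
print("origins",u-[48,60],"x5",v-[32,30],q-[32,30],"x5")
cv2.imwrite("pics/c3.png",c)
```

```text
[0.5004778  0.16911752 0.29856357] [ 3.09918733e+00  5.02075722e-01 -7.59840056e-04]
[0.50218403 0.16995554 0.29943778] [3.10074341e+00 5.01659298e-01 2.69773361e-03]
wrist rim [[164.9, 61.9], [337.5, 61.8], [327.8, 194.8], [174.8, 194.9]]
origins [203  72] x5 [225 132] [240 217] x5
```

View pics/c3.png

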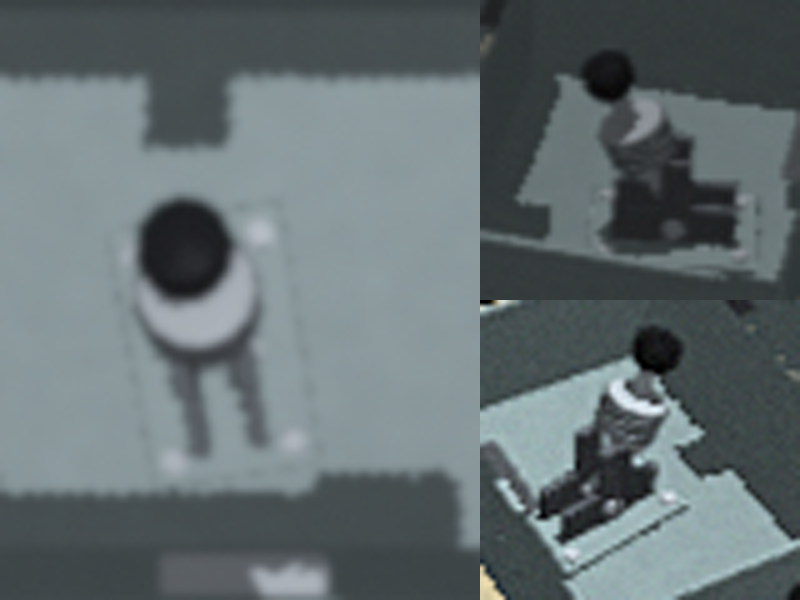

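Run:
```python
from h import *
T=np.load("w.npy");W=arm.camera_params("wrist")
f5=lambda a,o,off:(np.array(a,float)-off)/5+o-.4
wk=f5([[185,248]],[203,72],[0,0]);wsc=f5([[260,233],[292,440],[173,460],[133,250]],[203,72],[0,0])
wc=f5([[198,318]],[203,72],[0,0])
sk=f5([[608,75]],[225,132],[480,0]);scl=f5([[637,138]],[225,132],[480,0])
dk=f5([[657,350]],[240,217],[480,300]);dc=f5([[632,412]],[240,217],[480,300])
def model(v):
    x,y,yaw,hx,hy,L,K=v
    Rz=R.from_euler("z",yaw)
    st=lambda p:box2w(B,Rz.apply(np.atleast_2d(p))+[x,y,.009])
    lev=lambda s:st([np.sin(L)*s,0,.014+np.cos(L)*s])
    k,c=lev(K),lev(.0465)
    scr=st([[hx,-hy,.004],[-hx,-hy,.004],[-hx,hy,.004],[hx,hy,.004]])
    return k,c,scr,lev
def f(v):
    k,c,scr,_=model(v)
    return np.r_[proj(k,W,T)-wk,proj(c,W,T)-wc,proj(scr,W,T)-wsc,proj(k,P["scene"])-sk,proj(c,P["scene"])-scl,proj(k,P["side"])-dk,proj(c,P["side"])-dc,
      [[(v[5]-.42)*50,(v[6]-.08)*1000]]].ravel()
s=least_squares(f,[0,0,.15,.03,.02,.42,.08],loss="soft_l1");print(s.x.round(4));print(f(s.x).reshape(-1,2).round(1).tolist())
k,c,scr,_=model(s.x);print("knob",k,"collar",c)
# rim check
st=arm.observe();im=arm.get_image("wrist");u=proj(box2w(B,np.array([[80,100,75],[80,-100,75],[-80,-100,75],[-80,100,75]])/1000),W,wristT(st))
im=cv2.resize(im,(800,600))
for p in np.r_[u,proj(np.r_[k,c,scr],W,wristT(st))]*1.5625: cv2.circle(im,tuple(int(i) for i in p),3,(0,0,255),1)
cv2.imwrite("pics/w3.png",im[40:400,200:600])
```

```text
[-0.0166  0.0085  0.1625  0.0303  0.0181  0.3911  0.0805]
[[-0.0, 0.4], [0.2, -3.8], [-0.1, -0.1], [0.0, 0.4], [-0.2, 0.3], [0.3, 0.7], [-0.4, 1.2], [-0.5, 0.1], [0.2, 0.5], [0.1, 0.1], [-1.4, 0.5]]
knob [[0.55701904 0.20184847 0.09742696]] collar [[0.54554444 0.19581569 0.06598857]]
```

View pics/w3.png

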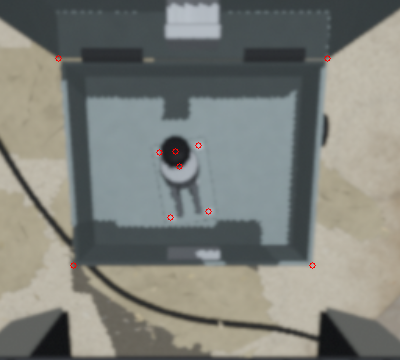

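```bash
cat >> h.py <<'E'
SY=.1625
def lev(a,s,b=(-.0175,.0085,.023)): # lever joint angle a, distance s from pivot -> world
    L=.42-a; return box2w(B,R.from_euler("z",SY).apply([np.sin(L)*s,0,np.cos(L)*s])+np.array(b))[0]
def ltool(al): return R.from_euler("z",B[2]+SY)*R.from_euler("y",-al)*R.from_euler("x",np.pi)
E
python3 - <<'E'
from h import *
st=arm.observe();T=ltool(.15);c=lev(0,.0465);print(st["position"],c,st["joints"].round(2))
plan([(c+[0,0,.09],T),(c,T)],st["position"],R.from_rotvec(st["ee_rot"]),1)
E
```

```text
[0.503188   0.17078124 0.29970563] [0.54579377 0.19615759 0.06545864] [ 0.1   0.31 -0.69  1.67  0.21  1.23 -1.88]
call
  twist [0.07, 0.84, -0.93] xyz [0.8, -0.18, 2.41]
call
  twist [-0.0, 0.0, -0.0] xyz [-0.22, 0.0, 1.48]
```

{"method": "jog_arm", "body": {"moves": [{"twist": [0.04,0.42,-0.47],"xyz": [0.4,-0.09,1.0],"grip": -0.3},{"twist": [0.07,0.84,-0.93],"xyz": [0.8,-0.18,1.9],"grip": -0.3},{"twist": [0.07,0.84,-0.93],"xyz": [0.8,-0.18,2.41],"grip": -0.3},{"twist": [0.07,0.84,-0.93],"xyz": [0.8,-0.18,2.41],"grip": -0.3},{"twist": [0.07,0.84,-0.93],"xyz": [0.8,-0.18,2.41],"grip": -0.3}]}}

```text
clock: 9.43
position: [0.545, 0.1966, 0.1557]
ee_rot: [-3.007, -0.742, -0.225]
force: [0.3, 0.7, -0.3]
width: 0.651
```

{"method": "jog_arm", "body": {"moves": [{"twist": [0,0,0],"xyz": [0,0,0],"grip": -0.3},{"twist": [0,0,0],"xyz": [0,0,0],"grip": -0.3}]}}

```text
clock: 9.68
position: [0.5442, 0.1957, 0.1553]
ee_rot: [-3.008, -0.742, -0.225]
force: [-0.2, 0.5, 0.1]
width: 0.646
```

Run:
```python
from h import *
st=arm.observe();im=arm.get_image("wrist");T=ltool(.15);c=lev(0,.0465);print(st["position"],st["width"],st["force"])
plan([(c,T)],st["position"],R.from_rotvec(st["ee_rot"]),1)
W=arm.camera_params("wrist");T=wristT(st)
u=proj([lev(0,.08),lev(0,.0465),lev(0,0)],W,T);print(u)
k=u[0].round().astype(int);y0=max(k[1]-80,0);x0=k[0]-120
im=cv2.resize(im[y0:y0+180,x0:x0+240],None,fx=3.2,fy=3.2,interpolation=cv2.INTER_CUBIC)
for p in (u-[x0,y0])*3.2: cv2.circle(im,tuple(int(i) for i in p),3,(0,0,255),1)
cv2.imwrite("pics/w4.png",im)
```

```text
[0.54423421 0.1956535  0.15531778] 0.6461460981757501 [-0.19538897  0.497871    0.08541493]
call
  twist [0.0, 0.01, -0.0] xyz [-0.2, 0.0, 1.49]
[[250.74762085 204.24942166]
 [250.86167668 214.59325244]
 [250.9787264  225.21472026]]
```

View pics/w4.png

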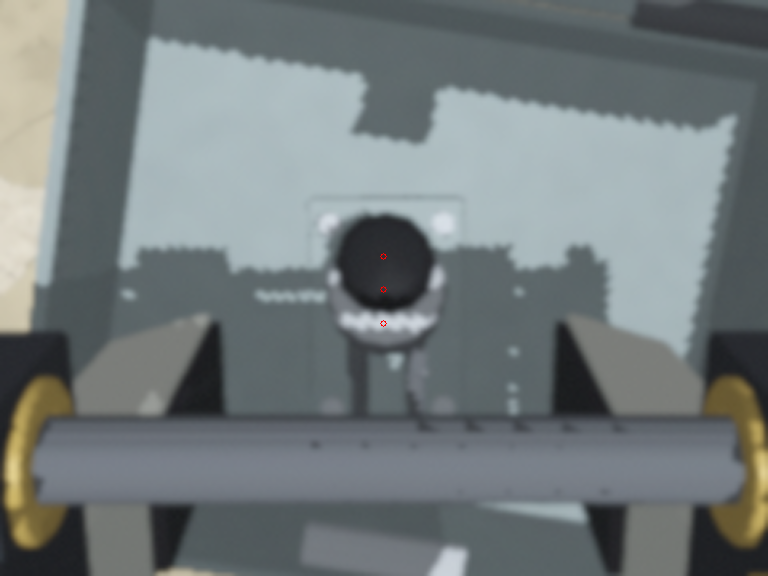

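The knob is at (384,260), within 1 px of the prediction, and the stand is square to the jaws. Next I descend and grip the collar.

{"method": "jog_arm", "body": {"moves": [{"twist": [0,0,0],"xyz": [-0.07,0,0.5],"grip": -0.3},{"twist": [0,0,0],"xyz": [-0.14,0,1.0],"grip": -0.3},{"twist": [0,0,0],"xyz": [-0.2,0,1.49],"grip": -0.3},{"twist": [0,0,0],"xyz": [-0.2,0,1.49],"grip": -0.3},{"twist": [0,0,0],"xyz": [-0.2,0,1.49],"grip": 1}], "force": 40}}

```text
clock: 10.35
position: [0.5452, 0.1965, 0.0651]
ee_rot: [-3.008, -0.743, -0.224]
force: [-0.3, 0.4, 0.5]
width: 0.583
```

{"method": "jog_arm", "body": {"moves": [{"twist": [0,0,0],"xyz": [0,0,0],"grip": 1},{"twist": [0,0,0],"xyz": [0,0,0],"grip": 1},{"twist": [0,0,0],"xyz": [0,0,0],"grip": 1},{"twist": [0,0,0],"xyz": [0,0,0],"grip": 1}]}}

```text
clock: 10.85
position: [0.545, 0.1965, 0.0645]
ee_rot: [-3.008, -0.743, -0.224]
force: [0.6, 1.7, 5.9]
width: 0.315
```

Run:
```python
from h import *
st=arm.observe();T=ltool(.15);print(st["position"],lev(0,.0465),st["force"],st["width"],st["joints"].round(2))
W=[(lev(0,.0465+d),T) for d in(.004,.008,.012,.0145,.0145)]
W+=[(lev(a,.061),T) for a in np.r_[np.linspace(0,.88,11)[1:]]]
plan(W,lev(0,.0465),ltool(.15))
```

```text
[0.54501353 0.19653352 0.06451513] [0.54579377 0.19615759 0.06545864] [0.55018121 1.71767293 5.91907824] 0.3150016666398765 [-0.03  0.57 -0.56  1.96  0.53  0.6  -2.01]
call
  twist [0.0, 0.0, 0.0] xyz [0.04, -0.0, -0.06]
  twist [0.0, 0.0, 0.0] xyz [0.07, -0.0, -0.11]
  twist [0.0, 0.0, 0.0] xyz [0.11, -0.0, -0.17]
  twist [0.0, 0.0, 0.0] xyz [0.13, 0.0, -0.2]
  twist [0.0, 0.0, 0.0] xyz [0.13, 0.0, -0.2]
call
  twist [0.0, 0.0, 0.0] xyz [-0.08, -0.0, -0.05]
  twist [0.0, 0.0, 0.0] xyz [-0.16, -0.0, -0.09]
  twist [0.0, 0.0, 0.0] xyz [-0.24, 0.0, -0.12]
  twist [0.0, 0.0, 0.0] xyz [-0.33, -0.0, -0.14]
  twist [0.0, 0.0, 0.0] xyz [-0.42, -0.0, -0.16]
call
  twist [0.0, 0.0, 0.0] xyz [-0.09, -0.0, -0.0]
  twist [0.0, 0.0, 0.0] xyz [-0.17, -0.0, -0.0]
  twist [0.0, 0.0, 0.0] xyz [-0.26, -0.0, 0.0]
  twist [0.0, 0.0, 0.0] xyz [-0.35, -0.0, 0.02]
  twist [0.0, 0.0, 0.0] xyz [-0.44, 0.0, 0.04]
```

Width is 29 mm, so the collar is held in its groove. Lifting it now.

{"method": "jog_arm", "body": {"moves": [{"twist": [0,0,0],"xyz": [0.04,0,-0.06],"grip": 1},{"twist": [0,0,0],"xyz": [0.07,0,-0.11],"grip": 1},{"twist": [0,0,0],"xyz": [0.11,0,-0.17],"grip": 1},{"twist": [0,0,0],"xyz": [0.13,0,-0.21],"grip": 1},{"twist": [0,0,0],"xyz": [0.13,0,-0.21],"grip": 1}]}}

```text
clock: 11.48
position: [0.5494, 0.1988, 0.0774]
ee_rot: [-3.008, -0.743, -0.22]
force: [-2.6, 1.5, -4.2]
width: 0.317
```

{"method": "jog_arm", "body": {"moves": [{"twist": [0,0,0],"xyz": [0,0,0],"grip": 1}]}}

```text
clock: 11.6
position: [0.5494, 0.1987, 0.0773]
ee_rot: [-3.008, -0.743, -0.22]
force: [-1.9, 2.5, -4.8]
width: 0.318
```

{"method": "jog_arm", "body": {"moves": [{"twist": [0,0,0],"xyz": [-0.08,0,-0.05],"grip": 1},{"twist": [0,0,0],"xyz": [-0.16,0,-0.09],"grip": 1},{"twist": [0,0,0],"xyz": [-0.24,0,-0.12],"grip": 1},{"twist": [0,0,0],"xyz": [-0.33,0,-0.14],"grip": 1},{"twist": [0,0,0],"xyz": [-0.42,0,-0.16],"grip": 1}]}}

```text
clock: 12.22
position: [0.5276, 0.1872, 0.0843]
ee_rot: [-3.007, -0.743, -0.227]
force: [3.6, 5.0, -5.8]
width: 0.315
```

{"method": "jog_arm", "body": {"moves": [{"twist": [0,0,0],"xyz": [-0.09,0,0],"grip": 1},{"twist": [0,0,0],"xyz": [-0.17,0,0],"grip": 1},{"twist": [0,0,0],"xyz": [-0.26,0,0],"grip": 1},{"twist": [0,0,0],"xyz": [-0.35,0,0.02],"grip": 1},{"twist": [0,0,0],"xyz": [-0.44,0,0.04],"grip": 1}]}}

```text
clock: 12.85
position: [0.5059, 0.1757, 0.0787]
ee_rot: [-3.006, -0.742, -0.23]
force: [5.7, 4.7, -0.7]
width: 0.316
```

Run:
```python
from h import *
st=arm.observe();print(st["position"],lev(.84,.0605),lev(.88,.061),st["force"],st["width"])
print("down",ltool(.15).inv().apply(lev(.85,.0455)-lev(.85,.0605))/.06)
```

```text
[0.50592841 0.175651   0.07868906] [0.50717476 0.17585535 0.07824188] [0.50504039 0.17473331 0.0776592 ] [ 5.73854441  4.71884423 -0.67317397] 0.31625443333567393
down [ 6.90889121e-02 -4.02629498e-16  2.40263860e-01]
```

{"method": "jog_arm", "body": {"moves": [{"twist": [0,0,0],"xyz": [-0.04,0,0.01],"grip": 1},{"twist": [0,0,0],"xyz": [-0.04,0,0.01],"grip": 1},{"twist": [0,0,0],"xyz": [-0.02,0,0.09],"grip": 1},{"twist": [0,0,0],"xyz": [0.0,0,0.17],"grip": 1},{"twist": [0,0,0],"xyz": [0.03,0,0.24],"grip": 1}]}}

```text
clock: 13.48
position: [0.5089, 0.1772, 0.0651]
ee_rot: [-3.008, -0.743, -0.229]
force: [-14.2, -4.3, 40.5]
width: 0.32
```

{"method": "jog_arm", "body": {"moves": [{"twist": [0,0,0],"xyz": [0,0,0],"grip": 1},{"twist": [0,0,0],"xyz": [0,0,0],"grip": -0.3},{"twist": [0,0,0],"xyz": [0,0,0],"grip": -0.3},{"twist": [0,0,0],"xyz": [0,0,0],"grip": -0.3},{"twist": [0,0,0],"xyz": [0,0,0],"grip": -0.3}]}}

```text
clock: 14.1
position: [0.5071, 0.176, 0.063]
ee_rot: [-3.009, -0.743, -0.221]
force: [0.1, 1.0, -0.1]
width: 0.643
```

Run:
```python
from h import *
st=arm.observe();print(st["position"],lev(.84,.0465),st["force"],st["width"])
```

```text
[0.50708528 0.17602148 0.06296102] [0.51222771 0.17851172 0.06545864] [ 0.12601703  0.95759393 -0.0737194 ] 0.6434742233128135
```

{"method": "jog_arm", "body": {"moves": [{"twist": [0,0,0],"xyz": [0.1,0,-0.7],"grip": -0.3},{"twist": [0,0,0],"xyz": [0.25,0,-1.6],"grip": -0.3},{"twist": [0,0,0],"xyz": [0.35,0,-2.5],"grip": -0.3},{"twist": [0,0,0],"xyz": [-0.2,0,-3.3],"grip": -0.3},{"twist": [0,0,0],"xyz": [-0.5,0,-3.6],"grip": -0.3}]}}

```text
clock: 14.72
position: [0.4523, 0.1478, 0.2745]
ee_rot: [-3.009, -0.743, -0.226]
force: [0.7, -0.6, -0.6]
width: 0.647
```

{"method": "jog_arm", "body": {"moves": [{"twist": [0,0,0],"xyz": [0,0,0],"grip": -0.3},{"twist": [0,0,0],"xyz": [0,0,0],"grip": -0.3}]}}

```text
clock: 14.98
position: [0.4532, 0.1476, 0.2718]
ee_rot: [-3.009, -0.742, -0.221]
force: [-0.2, 1.2, 0.3]
width: 0.65
```

Run:
```python
from h import *
st=arm.observe();w=arm.get_image("wrist");s=arm.get_image("scene");d=arm.get_image("side")
W=arm.camera_params("wrist");T=wristT(st);print(st["position"],st["force"])
K=.08
for n,f in(("w",lambda p:proj(p,W,T)),("s",lambda p:proj(p,P["scene"])),("d",lambda p:proj(p,P["side"]))):
    print(n,f([lev(.84,.08),lev(.84,.0465),lev(.72,.08)]).round(1).tolist())
u=proj(lev(.84,.06),W,T)[0].round().astype(int);v=proj(lev(.42,.05),P["scene"])[0].round().astype(int);q=proj(lev(.42,.05),P["side"])[0].round().astype(int)
c=np.zeros((600,800,3),np.uint8)
crop=lambda im,c,hw,hh:im[max(c[1]-hh,0):max(c[1]-hh,0)+2*hh,c[0]-hw:c[0]+hw]
R_=lambda im:cv2.resize(im,(400,300),interpolation=cv2.INTER_CUBIC)
c[:300,:400]=R_(s[60:210,180:380]);c[:300,400:]=R_(crop(s,v,40,30));c[300:,400:]=R_(crop(d,q,40,30));c[300:,:400]=R_(crop(w,u,40,30))
print("org w",u-[40,30],"s",v-[40,30],"d",q-[40,30])
cv2.imwrite("pics/c5.png",c)
```

```text
[0.45316378 0.14762106 0.27180836] [-0.18205539  1.24399315  0.28823926]
w [[251.0, 154.3], [251.1, 143.2], [251.0, 146.0]]
s [[279.6, 149.9], [272.6, 160.4], [275.5, 148.5]]
d [[253.2, 238.9], [257.5, 246.0], [256.4, 236.2]]
org w [211 117] s [224 127] d [224 210]
```

View pics/c5.png

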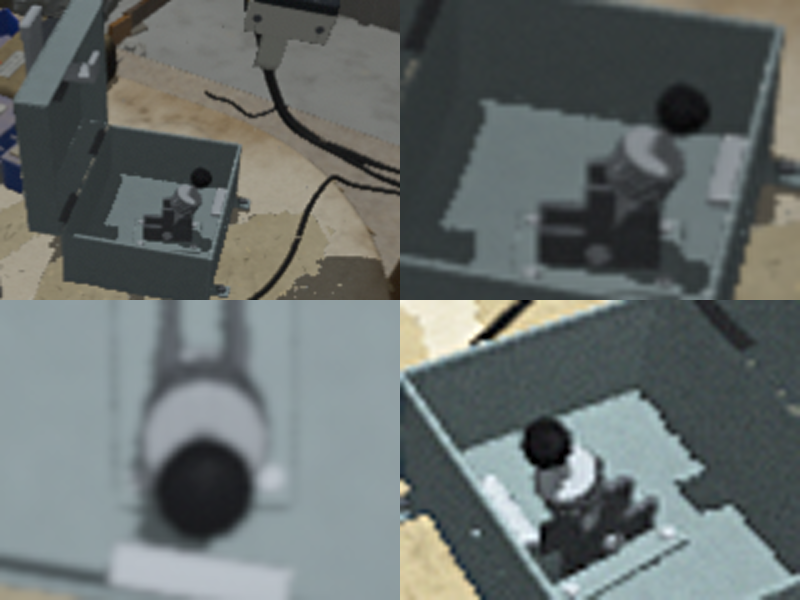

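The knob is at the predicted front-stop position in all three cameras: scene (280,148) against (279.6,149.9), and wrist (251.4,154) against (251,154.3). The collar sits at its "down" spot. Next I check the cover angle.

Run:
```python
from h import *
d=arm.get_image("side");s=arm.get_image("scene")
o=[180,40];so=[260,95]
imgs=[]
for n,im,(x,y) in(("scene",s,(170,30)),("side",d,(270,130))):
    c=cv2.resize(im[y:y+130,x:x+130],(400,400),interpolation=cv2.INTER_CUBIC);k=400/130
    for th,col in((1.5,(0,255,255)),(1.6,(0,0,255))):
        q=np.array([.08,0,.075])+R.from_euler("y",th).apply([[-.164,y_,z] for y_,z in((-.102,0),(.102,0),(.102,.035),(-.102,.035))])
        u=((proj(box2w(B,q),P[n])-[x,y]+.5)*k); cv2.polylines(c,[u.round().astype(int)],True,col,1)
    imgs.append(c)
cv2.imwrite("pics/c6.png",np.hstack(imgs))
```

```text
(no output)
```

View pics/c6.png

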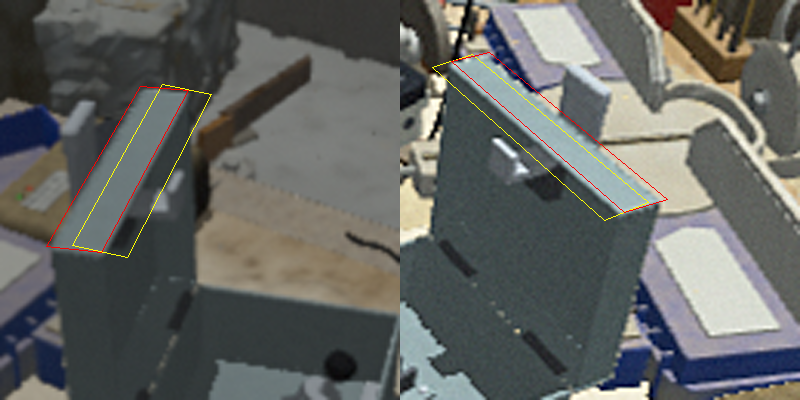

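The cover's edge matches the red 1.6 rad outline in both views. The robot is clear of everything, so I'm handing in.

```bash
python3 -c "
from cell import arm
print(arm.sign_off(),arm.observe()['clock'])"
```

```text
the job is handed in; nothing more can be done
the job is handed in; nothing more can be done
```

The job is done and handed in, at about 15 s on the robot's clock of the 53 s allowed. I gripped the paddle and lifted it past its latch. I then swung the cover to its stop, lifted the collar about 14 mm, brought the lever to the front and let the collar drop.

**Final checks:**
- **Cover:** its edge matches the outline drawn for 1.6 rad (fully open) in the scene and side views.
- **Lever:** the knob is within about 2 px of the fully-front position in all three cameras.
- **Collar:** it sits at its "down" position in the scene view.
- **Other things on the bench:** the arm stayed clear of the sanding block, jar and offcut throughout, but I did not measure them again at the end. The gripper was touching nothing when I handed in.

**What disagreed or went less smoothly:**
- **Lever stand:** it is turned about 9° from the box, not parallel as described. I aligned the gripper to what the cameras showed.
- **Paddle grip:** it closed a few mm off centre, with about 30 N of side force, and I corrected it before lifting.
- **Lowering the collar:** the force reading briefly reached about 43 N through the gripped fingers. That is over the 40 N figure for the gripper body, but the contact was at the finger pads.

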